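# Clamp a blank on the engraving machine

## Task

Lay the oblong wooden blank flat on the engraving machine bed, its long side snug against the two locating pins and its end against the third. Then swing the hold-down strap round so that its nose pad is over the blank, and screw the knurled knob down clockwise, regripping turn after turn, until the rubber pad meets the blank and then a good quarter turn more, to clamp it firmly. Leave the other offcuts and the tools where they lie.

Things in the scene. Friction and masses are not known exactly. Their poses are not given: they have to be found in the camera images.
- machine: Small desktop engraving machine, fixed. Origin on the bench under its T-slot bed; z up, y along the bed's slots towards the gantry, x across. The bed spans x -120 to 120 mm, y -140 to 120 mm, top 66 mm above the bench; frame x -155 to 155, y -160 to 290 mm, 52 mm high. Gantry at y 200 to 275 mm, 290 mm high; its spindle (x 80 mm, lowest 96 mm up) reaches forward to y 155 mm. Motors and a control box behind.
- seat (a point): Point on the bed's top (66 mm up, machine x 30, y -20 mm) where the centre of the blank's underside lies when the blank touches all three pins; axes as the machine's. Steel pins, 8 mm in diameter, 12 mm high: two at x +34, y -40 and +40 mm from here, stopping the blank's long side; one at x -11, y +59 mm, stopping its end.
- blank: The oblong dark-wood blank, 60 mm (x) by 110 mm (y) by 18 mm thick, 60 to 120 g, loose, flat on the bench among two other offcuts. Origin: centre of its underside. Its 110 mm side goes along the machine's y; either way round will do.
- clamp: Stud of the hold-down clamp, upright and fixed in the bed's slot at machine x -70 mm, y -40 to 10 mm. Origin on the bed's top, on the stud's axis; axes as the machine's. 10 mm in diameter, its end 73 mm above the bed. Strap and knob ride on it.
- strap (a joint): Swing of the steel strap about the stud, rad: 0 points along machine +x, across the seated blank; grows clockwise from above, 1.57 points along machine -y. Starts 1.35 to 1.9, free -0.7 to 2.3, drag 0.06 N m, stays put. Strap 28 mm wide, 12 thick; nose end 100 mm, tail with heel screw 45 mm from the stud. Underside 25, top 37 mm above the bed at knob 0, 0.477 mm lower per rad of knob.
- nose_pad: Black rubber pad 18 by 24 by 3 mm fixed under the strap's nose; origin at the centre of its underside, 88 mm from the stud's axis; x points away from the stud. With the knob at 0 its underside is 22 mm above the bed, that is 4 mm above a seated blank. It gives about 0.1 mm per newton when pressed.
- knob_grip (a point): Centre of the gripping band of the knob, on the stud's axis, 53.5 mm above the bed with the knob at 0. The knob is a round knurled steel nut, 36 mm in diameter over 17 mm of height (8.5 mm either side of this point); the band's lower edge is 8 mm above the strap's top. The stud sticks out of its middle.
- knob (a joint): Turn of the knob, rad, growing clockwise from above (screwing down). Coarse thread: knob, strap and pad go down 3 mm a turn (0.477 mm per rad). Starts 0.8 to 2.8; the pad meets a seated blank at about 8.4; end stop at 10.8. After contact the rubber pad squeezes and the clamping force rises by about 4.5 N per rad. Drag 0.08 N m; self-locking, stays where it is left.
- square_offcut: Bystander, to be left alone: square plywood offcut, 75 by 75 by 12 mm, loose on the bench. Origin: its underside, about the middle.
- disc_offcut: Bystander, to be left alone: round dark-wood offcut, 80 mm in diameter, 18 mm thick, loose on the bench. Origin: its underside, about the middle.
- cutter_case: Bystander, to be left alone: grey plastic cutter case, 60 by 13 by 13 mm, lying loose on the bed near machine y +95 mm. Origin: its underside, about the middle.
- glue_gun: Bystander, to be left alone: black hot-glue gun with a yellow trigger, about 220 mm long, lying on its side. Origin: its underside, about the middle.
- screwdriver: Bystander, to be left alone: blue-handled screwdriver lying on the bench. Origin: its underside, about the middle.
- caliper: Bystander, to be left alone: steel caliper, about 240 mm long, lying on the bench beyond the offcuts. Origin: its underside, about the middle.
- spanner: Bystander, to be left alone: steel spanner, 130 mm long, lying on the bench beside the machine. Origin: its underside, about the middle.
Not all that is in view belongs to the job. What is shaped like the blank but purple is not meant.

How it is judged:
By the outcome, as a careful person would: the job done as asked, in the order asked, and still so for the second after the job is handed in, with the robot touching nothing.
It also fails if it takes over 72 s, if anything falls off the work surface, if the arm or the gripper's body presses on something with over 40 N, if the wrist force passes 120 N, or if a joint passes its speed limit or range.

## Robot

A 6-joint arm with a two-finger parallel gripper is mounted at the origin on the work surface. World frame = base frame: x ahead of the robot, y to its left, z up, the work surface at z = 0. Lengths are in m, angles in degrees, forces in N, time in s.
With the tool pointing down it reaches from about 0.425 to 1.125 m from the base axis. Payload 14.9 kg.
Tool frame: the origin (TCP) lies at the very end of the fingers, on their centre line; the grasp point (between the pads) lies r.pinch_z behind it (r.pinch_z is the distance from the TCP to the grasp point, in m); z points along the fingers, y is the line along which they close (so a half turn about z gives the same grasp; the last joint's range is limited). The gripper opens to 91 mm and grips with 3 to 60 N. Pads are 32 mm wide; open, the fingers measure 118 mm over their backs; the gripper's body (76 mm by 178 mm) begins 60 mm behind the grasp point.
Start: joints at [71.832, 21.709, 99.362, -0, 58.929, -1.908], TCP at [0.196, 0.672, 0.214] pointing down, gripper open.
Joint ranges: [-158.91, 158.91], [-42.39, 125.64], [0.06, 152.35], [-60.88, 240.88], [17.5, 164.5], [-176.32, 176.32]. Speed limits (degrees/s): [108.29, 108.29, 136.94, 180, 180, 180].

## Interface

Orientations are given as [roll, pitch, yaw] about the fixed x, y, z axes, in that order (R = Rz(yaw) Ry(pitch) Rx(roll)).
In Python, from bench import r gives the robot as it stands. The module is installed in compiled form; this text tells all that it offers.
- The arm moves only by the tool move_arm, never from a script. Its argument "increments" is one flat list of numbers, 7 for each row, row after row: the shift along the tool's x, y, z in m, then the turn, a rotation vector about the tool's x, y, z in rad, then the closure, from 0 (fully open) to 1 (shut). In form: [dx, dy, dz, ax, ay, az, hand, dx, dy, dz, ax, ay, az, hand, ...]. A call has 1 to 20 rows; each row shifts and turns the commanded pose from where the row before left it, along the tool's axes as they then stand; what a row does not reach is not made up. A row lasts 1/10 s, in which the tool goes at most 50 mm and 8.59 degrees, less where a joint would pass 70% of its speed; a pose out of reach is approached as far as the arm can. A call with a gripper value outside its range is refused whole. The fingers move at their own pace and stop on an object; "newtons" is the grip in N (left out, the last holds). Time passes only in rows, so rows that do not move let the fingers close. It gives the time, the measured TCP pose, the force, the opening and the grip force at its end, in the units of the state.
- r.state(): the state, without advancing time (a new reading comes with each control period).
- r.read_camera(name): name is "scene" or "side" or "wrist"; returns the picture (480x640x3 uint8, red, green, blue); there is no depth.
- r.camera_info(name): a dict with "camera_matrix" (3x3 intrinsics, pixels), "extrinsics" (4x4, takes a point from world to camera coordinates). Camera axes: x right, y up, looking along -z (the intrinsics and any distortion apply to the point x, -y, -z); pixel columns grow to the right and rows downward; lengths in m; the calibration is good to about 2 mm. A picture is of the moment at which its call begins: read the wrist's pose just before it. camera_info takes no time and is no camera call; for the wrist camera it gives the pose at the moment of the call.
- r.sign_off(): hands the job in; it is judged then, once.
The state is a dict: "time_s": time; "qpos": joint angles; "dq": joint speeds; "joint_efforts": joint torques, N m; "position": TCP position; "tool_rot": TCP orientation; "ft_force": force on the tool from outside, world axes, zero at the start; "wrist_torque": the same for the moment, N m; "gripper_width": finger opening in m; "grasp_force": force on a finger pad.
Only numpy, scipy, OpenCV 4.12 (cv2) and the standard library are available. Lean on these libraries where they do the work, as an engineer would, in place of code of your own. Each camera call takes 0.05 s, during which the arm holds its last target. There are 200 camera calls.

## Working session

There is one attempt and no reset: what is moved stays moved. The work goes in short steps, Python scripts to look and compute and a tool call to move; the robot and the scene stay as the last step left them, time stands still between calls to the robot, and variables do not carry over. Pictures are saved under pics/ and viewed, at most 11 in all, crops included, and the job is handed in when it is done.

Besides the shell and the picture viewer there is one more tool, called by a JSON object that holds its "op" and its "data", one argument or row to a line. move_arm: Moves the arm, as the interface text tells. Its arguments: {"type":"object","properties":{"increments":{"type":"array"},"newtons":{"type":"number"}},"required":["increments"]}

```bash
mkdir -p pics; python3 - <<'E'
from bench import r
import cv2,numpy as np
np.set_printoptions(precision=4,suppress=True)
s=r.state();print(s,r.pinch_z)
for n in("scene","side","wrist"):
    i=r.camera_info(n);print(n,i)
    cv2.imwrite(f"pics/{n}0.png",r.read_camera(n)[:,:,::-1])
E
```

```text
{'time_s': 0.0, 'qpos': array([71.8305, 21.7375, 99.3952,  0.    , 58.9287, -1.9078]), 'dq': array([-0.0827, -0.075 , -0.0469, -0.0474,  0.0699, -0.0627]), 'joint_efforts': array([  0.0058, -76.3741, -43.4349,   0.0653,   0.0425,  -0.0001]), 'position': array([0.1959, 0.6716, 0.2133]), 'tool_rot': array([-179.9387,   -0.002 ,  163.7384]), 'ft_force': array([1.1287, 0.8801, 0.2555]), 'wrist_torque': array([0.0211, 0.0178, 0.0152]), 'grasp_force': 0.0, 'gripper_width': 0.09136190697967511} 0.0188
scene {'camera_matrix': array([[477.3354,   0.    , 318.6503],
       [  0.    , 477.3354, 239.6882],
       [  0.    ,   0.    ,   1.    ]]), 'extrinsics': array([[-0.8535,  0.5209, -0.014 ,  0.5387],
       [-0.3666, -0.5813,  0.7264,  0.0151],
       [ 0.3703,  0.6251,  0.6871, -1.1642],
       [ 0.    ,  0.    ,  0.    ,  1.    ]])}
side {'camera_matrix': array([[465.8048,   0.    , 318.1217],
       [  0.    , 465.8048, 246.6602],
       [  0.    ,   0.    ,   1.    ]]), 'extrinsics': array([[-0.9984, -0.0562,  0.0062,  0.5247],
       [ 0.0436, -0.695 ,  0.7176, -0.2093],
       [-0.036 ,  0.7168,  0.6964, -1.0634],
       [ 0.    ,  0.    ,  0.    ,  1.    ]])}
wrist {'camera_matrix': array([[420.426 ,   0.    , 310.4525],
       [  0.    , 420.426 , 245.4015],
       [  0.    ,   0.    ,   1.    ]]), 'extrinsics': array([[ 0.2803,  0.9599, -0.0011, -0.6989],
       [-0.9316,  0.2718, -0.2413,  0.0265],
       [-0.2313,  0.0686,  0.9705, -0.39  ],
       [ 0.    ,  0.    ,  0.    ,  1.    ]])}
```

View pics/scene0.png

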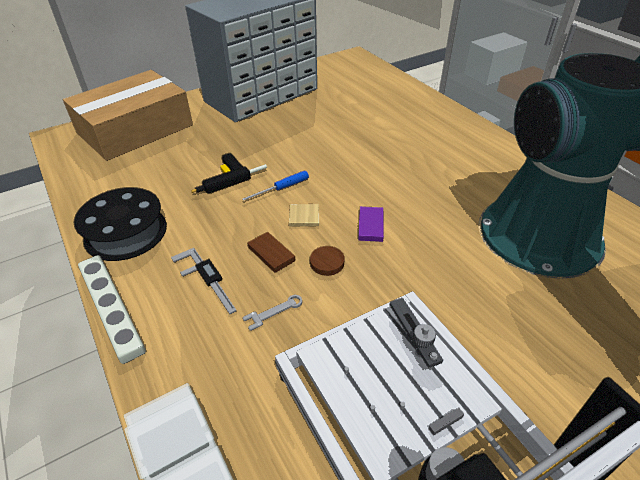

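View pics/side0.png

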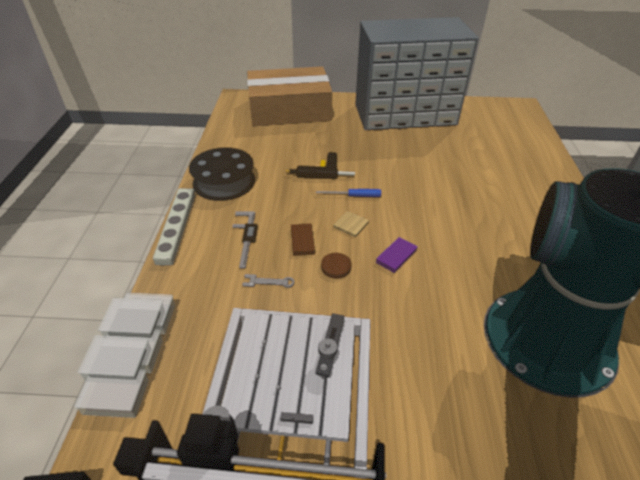

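The scene view shows these candidates for the blank: the dark oblong at (271,252), the round dark disc at (327,260), the purple oblong at (371,224) and the plywood square at (304,215). I choose the dark oblong at (271,252). The machine is at about (390,380), with the strap and knob near (424,333). Next I'll check close crops.

```bash
cat > h.py <<'E'
from bench import r
import cv2,numpy as np
np.set_printoptions(precision=4,suppress=True)
def proj(i,P):
    P=np.atleast_2d(P);E=i["extrinsics"];c=P@E[:3,:3].T+E[:3,3]
    q=(c*[1,-1,-1])@i["camera_matrix"].T
    return q[:,:2]/q[:,2:]
def back(i,uv,z):
    uv=np.atleast_2d(uv).astype(float);E=i["extrinsics"];K=i["camera_matrix"]
    d=np.c_[uv,np.ones(len(uv))]@np.linalg.inv(K).T*[1,-1,-1]
    d=d@E[:3,:3];o=-E[:3,:3].T@E[:3,3]
    return o+d*((z-o[2])/d[:,2])[:,None]
E
python3 - <<'E'
from h import *
S=r.camera_info("scene");D=r.camera_info("side")
for P in([0,0,0],r.state()["position"]):print(proj(S,P),proj(D,P))
print("blank",back(S,[271,250],.018),back(D,[303,239],.018))
print("knob top",back(S,[425,332],.125),back(D,[327,346],.125))
print("bed corners",back(S,[[414,292],[278,356]],.066),back(D,[[238,309],[370,319]],.066))
a=cv2.imread("pics/scene0.png")[285:465,260:520];b=cv2.imread("pics/scene0.png")[195:285,230:400]
cv2.imwrite("pics/s1.png",cv2.resize(a,None,fx=3,fy=3,interpolation=2))
cv2.imwrite("pics/b1.png",cv2.resize(b,None,fx=4,fy=4,interpolation=2))
b=cv2.imread("pics/side0.png")[300:440,190:390]
cv2.imwrite("pics/d1.png",cv2.resize(b,None,fx=4,fy=4,interpolation=2))
E
```

```text
[[539.5272 233.5066]] [[547.9507 338.3347]]
[[971.7858 505.2788]] [[627.6815 790.8141]]
blank [[ 0.5888 -0.2817  0.018 ]] [[ 0.5825 -0.276   0.018 ]]
knob top [[0.5007 0.1353 0.125 ]] [[0.5016 0.1349 0.125 ]]
bed corners [[0.4212 0.0217 0.066 ]
 [0.7201 0.0091 0.066 ]] [[0.7037 0.0105 0.066 ]
 [0.4113 0.0202 0.066 ]]
```

View pics/s1.png

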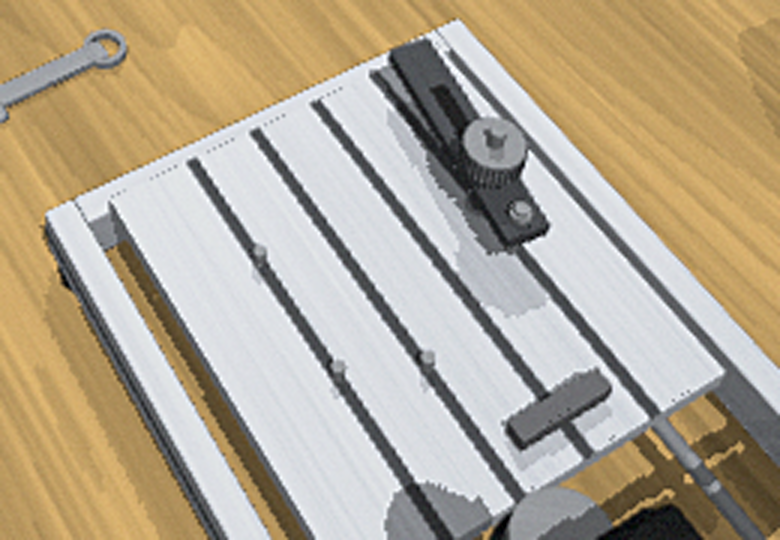

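View pics/b1.png

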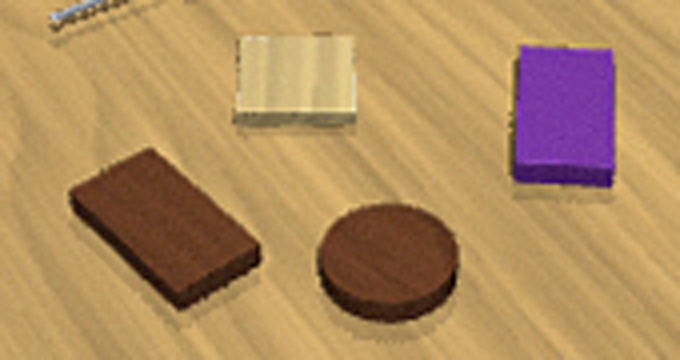

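View pics/d1.png

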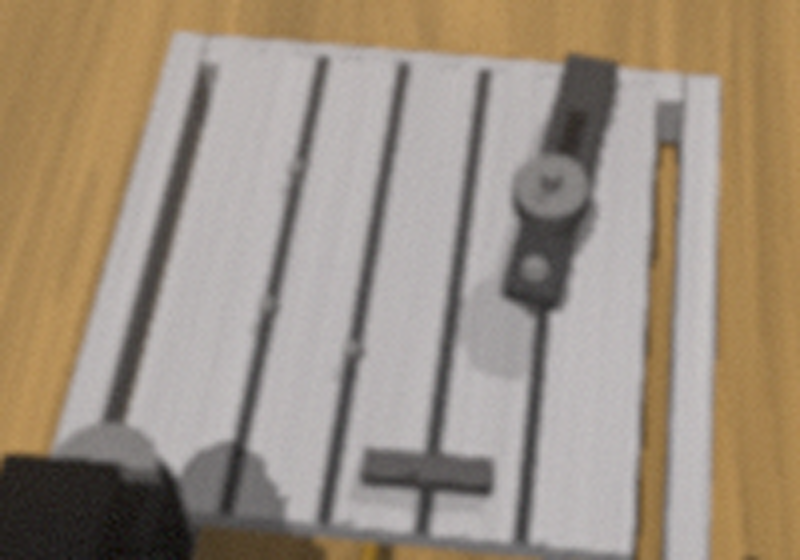

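The crops confirm the dark oblong blank, with top corners at scene (247.5,244), (267.5,232), (295,257) and (275,268). They also show the three pins near scene (346,367), (373,406) and (403,402), with the strap pointing to machine -y. Now I'll fit the poses.

```bash
python3 - <<'E'
from h import *
from scipy.optimize import least_squares as L
S=r.camera_info("scene");D=r.camera_info("side")
M=np.array([[.064,-.06,.078],[.064,.02,.078],[.019,.039,.078]])
ps=np.array([[259,246],[338,362],[428,352]])/3+[260-.3,285-.3]
pd=np.array([[298,163],[269,301],[354,344]])/4+[190-.4,300-.4]
def T(p,M):
    c,s=np.cos(p[2]),np.sin(p[2]);return np.c_[M[:,0]*c-M[:,1]*s+p[0],M[:,0]*s+M[:,1]*c+p[1],M[:,2]]
f=lambda p,w=(1,1):np.r_[w[0]*(proj(S,T(p,M))-ps).ravel(),w[1]*(proj(D,T(p,M))-pd).ravel()]
for w in((1,1),(1,0),(0,1)):
    o=L(lambda p:f(p,w),[.57,.16,0],x_scale=[.1,.1,.1]);print(o.x[:2],np.degrees(o.x[2]),o.fun)
    if w==(1,1):m=o.x
inv=lambda P:np.c_[(P[:,:2]-m[:2])@np.array([[np.cos(m[2]),-np.sin(m[2])],[np.sin(m[2]),np.cos(m[2])]]),P[:,2]]
print("knob top m",inv(np.r_[back(S,[260+492/3,285+140/3],.066+.062),back(D,[190+550/4,300+184/4],.066+.062)]))
print("strap nose top m",inv(np.r_[back(S,[260+410/3,285+46/3],.066+.036),back(D,[190+592/4,300+58/4],.066+.036)]))
b=back(S,np.array([[70,197],[150,149],[260,247],[181,293]])/4+[230,195],.018);print(b,b.mean(0),np.linalg.norm(b-np.roll(b,1,0),axis=1))
e=b[2]-b[1]+b[3]-b[0];print("long axis deg",np.degrees(np.arctan2(e[1],e[0])))
W=r.camera_info("wrist")["extrinsics"];from scipy.spatial.transform import Rotation as R
s=r.state();Rt=R.from_euler("xyz",s["tool_rot"],degrees=True).as_matrix()
print("cam in tool",Rt.T@(-W[:3,:3].T@W[:3,3]-s["position"]),Rt.T@W[:3,:3].T)
E
```

```text
[0.5718 0.1597] -2.2819242490404488 [ 0.5237  0.0096  0.371  -0.4016  0.3283 -0.3662 -0.4913 -0.1546 -0.635
 -0.2238 -0.5098 -0.0196]
[0.5726 0.1598] -2.3699259214715327 [ 0.1633  0.2184 -0.068  -0.129  -0.085  -0.0529 -0.     -0.     -0.
 -0.     -0.     -0.    ]
[0.5707 0.1598] -2.1943396545338056 [ 0.     -0.      0.     -0.      0.     -0.     -0.0191 -0.031  -0.0726
 -0.0788  0.089   0.0994]
knob top m [[-0.0673 -0.0271  0.128 ]
 [-0.0702 -0.0256  0.128 ]]
strap nose top m [[-0.0822 -0.1213  0.102 ]
 [-0.085  -0.1231  0.102 ]]
[[ 0.6269 -0.3285  0.018 ]
 [ 0.5679 -0.3407  0.018 ]
 [ 0.5523 -0.2327  0.018 ]
 [ 0.6074 -0.2248  0.018 ]] [ 0.5886 -0.2817  0.018 ] [0.1055 0.0602 0.1091 0.0557]
long axis deg 99.41267185031437
cam in tool [ 0.0681 -0.0005 -0.1708] [[-0.0003  0.9705  0.2413]
 [ 1.      0.0003  0.0002]
 [ 0.0001  0.2413 -0.9705]]
```

{"op": "move_arm", "data": {
  "increments": [0,0,-0.047,0,0,0,0,0,0,-0.047,0,0,0,0,0,0,-0.047,0,0,0,0,0,0,-0.047,0,0,0,0,0,0,-0.047,0,0,0,0,-0.0354,-0.0322,0,0,0,0,0,-0.0354,-0.0322,0,0,0,0,0,-0.0354,-0.0322,0,0,0,0,0,-0.0354,-0.0322,0,0,0,0,0,-0.0354,-0.0322,0,0,0,0,0,-0.0354,-0.0322,0,0,0,0,0,-0.0354,-0.0322,0,0,0,0,0,-0.0354,-0.0322,0,0,0,0,0,-0.0354,-0.0322,0,0,0,0,0,-0.0354,-0.0322,0,0,0,0,0,-0.0354,-0.0322,0,0,0,0,0,-0.0354,-0.0322,0,0,0,0,0,-0.0354,-0.0322,0,0,0,0,0,-0.0354,-0.0322,0,0,0,0,0,-0.0354,-0.0322,0,0,0,0,0]
}}

```text
time_s: 2.15
position: [0.5711, 0.0577, 0.4489]
tool_rot: [180.0, 0.0, 163.7]
ft_force: [0.1, 0.8, 1.0]
gripper_width: 0.091
grasp_force: 0.0
```

{"op": "move_arm", "data": {
  "increments": [0,0,0.02,0,0,0.14,0,0,0,0.02,0,0,0.14,0,0,0,0.02,0,0,0.14,0,0,0,0.02,0,0,0.14,0,0,0,0.02,0,0,0.14,0,0,0,0.02,0,0,0.14,0,0,0,0.02,0,0,0.14,0,0,0,0.01,0,0,0.14,0,0,0,0,0,0,0,0,0,0,0,0,0,0,0]
}}

```text
time_s: 3.15
position: [0.5706, 0.0596, 0.2992]
tool_rot: [-180.0, 0.0, 99.8]
ft_force: [0.4, 0.2, 0.2]
gripper_width: 0.0912
grasp_force: 0.0
```

```bash
python3 - <<'E'
from h import *
import json
W=r.camera_info("wrist");a=r.read_camera("wrist")[:,:,::-1];cv2.imwrite("pics/w1.png",a)
json.dump({k:W[k].tolist() for k in W},open("w1.json","w"))
s=r.state();print(s["time_s"],s["position"],s["tool_rot"],s["qpos"])
E
```

```text
3.2 [0.5708 0.0597 0.2996] [179.9576   0.0066  99.7978] [  3.6408   4.862  110.7654  -0.0022  64.3297  -6.156 ]
```

View pics/w1.png

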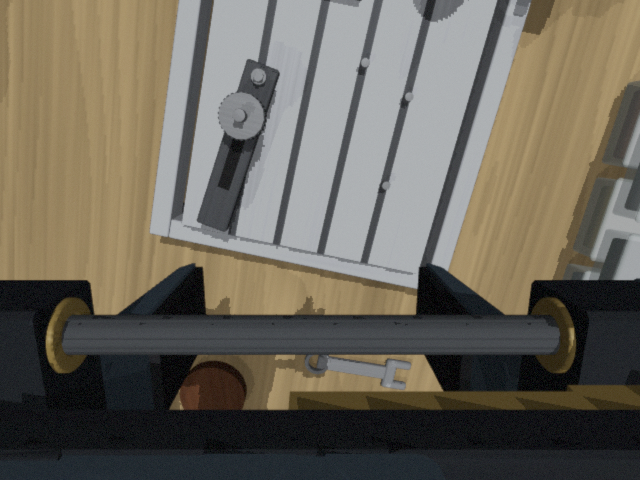

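The wrist view shows the pins at (365,62), (408,97) and (385,185), the knob at (240,116), and the strap nose end near (214,222).

```bash
python3 - <<'E'
from h import *
import json
from scipy.optimize import least_squares as L
W={k:np.array(v) for k,v in json.load(open("w1.json")).items()}
M=np.array([[.064,-.06,.078],[.064,.02,.078],[.019,.039,.078]])
pw=np.array([[385.5,184.5],[408,96.5],[365.5,62]])
def T(p,M):
    c,s=np.cos(p[2]),np.sin(p[2]);return np.c_[M[:,0]*c-M[:,1]*s+p[0],M[:,0]*s+M[:,1]*c+p[1],M[:,2]]
o=L(lambda p:(proj(W,T(p,M))-pw).ravel(),[.57,.16,0]);m=o.x;print(m[:2],np.degrees(m[2]),o.fun)
inv=lambda P:np.c_[(P[:,:2]-m[:2])@np.array([[np.cos(m[2]),-np.sin(m[2])],[np.sin(m[2]),np.cos(m[2])]]),P[:,2]]
print("knob top",back(W,[240,116],.127),inv(back(W,[240,116],.127)),"stud",inv(back(W,[240.5,115],.139)),"nose",inv(back(W,[214,222],.102)))
print("seat",T(m,np.array([[.03,-.02,.066]])))
# per-pixel dump around pins: brightness patches
g=cv2.cvtColor(cv2.imread("pics/w1.png"),cv2.COLOR_BGR2GRAY)
print(g[178:193,378:394]);print(g[90:105,400:416])
E
```

```text
[0.5727 0.1616] -2.8324176909852636 [-0.226   0.6329  0.8775 -0.2314 -0.6502 -0.3114]
knob top [[0.501  0.1351 0.127 ]] [[-0.0703 -0.0299  0.127 ]] stud [[-0.068  -0.0294  0.139 ]] nose [[-0.0809 -0.1234  0.102 ]]
seat [[0.6016 0.1401 0.066 ]]
[[175 175 172 146  87  75  71  76  67  68  75 109 160 169 167 169]
 [175 177 171 114  80  69  69  72  69  72  76 117 163 169 169 167]
 [176 177 168 108  74  65  69  71  71  73  86 146 167 168 171 170]
 [176 175 164  91  59  64  84  91 101  99 104 156 165 170 174 176]
 [175 172 140  74  58  88 121 136 136 134 129 146 167 174 177 176]
 [175 164 102  54  73 128 140 141 140 140 139 143 164 174 177 176]
 [170 127  74  58  97 136 140 141 138 138 134 138 151 172 175 177]
 [169 107  62  67 116 136 139 137 137 140 135 140 163 175 176 177]
 [168 109  57  67 113 133 137 139 138 136 135 142 166 174 176 174]
 [160  88  46  55  94 131 134 135 137 135 136 152 172 176 173 175]
 [128  73  50  50  67 105 127 130 132 141 143 164 177 175 175 177]
 [111  53  43  45  49  60  93 114 123 154 157 173 176 178 176 176]
 [107  53  51  47  47  50  54  76 129 170 174 176 17
[... 455 characters left out ...]
 149 146 144 148 166 175 174]
 [174 172 145  82  71 122 151 149 149 146 145 141 143 157 172 176]
 [176 172 140  70  68 127 148 149 147 146 145 141 142 156 175 176]
 [173 162 106  55  70 122 142 145 145 144 144 137 140 158 174 175]
 [164 126  74  52  63 109 135 141 141 142 141 139 144 165 175 175]
 [132 105  57  53  53  78 130 135 139 139 141 143 152 173 176 177]
 [125  96  57  54  56  60  86 113 129 130 139 158 172 174 174 175]
 [124  70  48  52  53  52  59  63  83  98 139 171 176 176 175 176]
 [120  60  46  47  51  50  54  54  80 125 169 175 176 175 174 176]
 [103  56  46  39  49  47  47  55  98 155 174 175 175 175 176 176]
 [102  59  43  43  45  49  46  60 108 171 174 177 175 176 176 175]]
```

{"op": "move_arm", "data": {
  "increments": [-0.0463,-0.0062,0,0,0,0,0,-0.0463,-0.0062,0,0,0,0,0,-0.0463,-0.0062,0,0,0,0,0,-0.0463,-0.0062,0,0,0,0,0,-0.0463,-0.0062,0,0,0,0,0,-0.0463,-0.0062,0,0,0,0,0,-0.0463,-0.0062,0.02,0,0,0,0,-0.0463,-0.0062,0.02,0,0,0,0,-0.0463,-0.0062,0.02,0,0,0,0,0,0,0,0,0,0,0,0,0,0,0,0,0,0]
}}

```text
time_s: 4.3
position: [0.5845, -0.359, 0.24]
tool_rot: [-180.0, -0.0, 99.6]
ft_force: [0.1, 0.4, 0.3]
gripper_width: 0.0911
grasp_force: 0.0
```

```bash
python3 - <<'E'
from h import *
W=r.camera_info("wrist");a=r.read_camera("wrist")[:,:,::-1];cv2.imwrite("pics/w2.png",a)
s=r.state();print(s["time_s"],s["position"],s["tool_rot"])
hsv=cv2.cvtColor(a,cv2.COLOR_BGR2HSV)
b,g,rr=[a[:,:,k].astype(int) for k in range(3)]
m=((rr>45)&(rr<140)&(rr-b>25)&(rr-g>18)&(g-b<40)).astype(np.uint8)
m=cv2.morphologyEx(m,cv2.MORPH_OPEN,np.ones((5,5)))
n,l,st,c=cv2.connectedComponentsWithStats(m)
for k in range(1,n):
    if st[k,4]>800:
        q=cv2.minAreaRect(np.argwhere(l==k)[:,::-1].astype(np.float32));bx=back(W,cv2.boxPoints(q),.018)
        e=[bx[1]-bx[0],bx[2]-bx[1]]
        print(st[k],q,bx.mean(0),[ (np.linalg.norm(v),np.degrees(np.arctan2(v[1],v[0]))) for v in e])
E
```

```text
4.35 [ 0.5849 -0.3582  0.2406] [179.9716   0.0166  99.646 ]
[ 189    0   94   55 4093] ((235.5, 27.0), (54.0, 93.0), 90.0) [ 0.494  -0.2107  0.018 ] [(np.float64(0.07818886270052361), np.float64(9.591932671152135)), (np.float64(0.04203275603440918), np.float64(-81.34256083836523))]
[ 295   72   69  126 8331] ((328.9999694824219, 134.49998474121094), (67.99998474121094, 124.99998474121094), 0.0) [ 0.5886 -0.2863  0.018 ] [(np.float64(0.10934122595691828), np.float64(99.0844203096949)), (np.float64(0.059375997793654794), np.float64(9.591971636835567))]
```

View pics/w2.png

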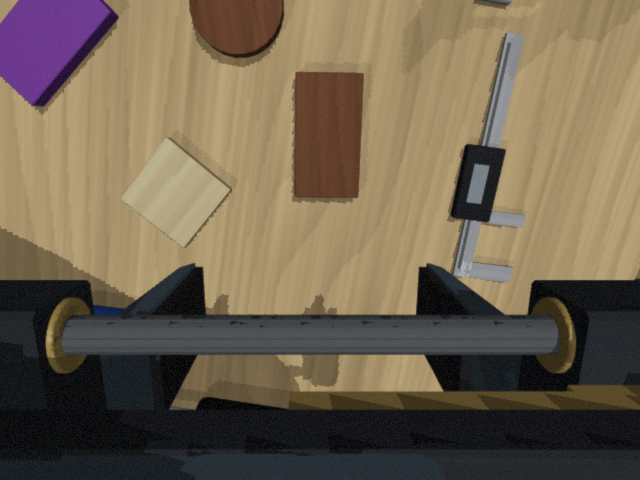

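The wrist view shows the blank at (329,134), measuring 109 x 59 mm as expected and clear of the disc and the square on both sides. I'll descend and grasp it.

{"op": "move_arm", "data": {
  "increments": [0.018,0.0039,0,0,0,0.02,0,0.018,0.0039,0,0,0,0,0,0.018,0.0039,0.0,0,0,0,0,0.018,0.0039,0,0,0,0,0,0,0,0.046,0,0,0,0,0,0,0.046,0,0,0,0,0,0,0.046,0,0,0,0,0,0,0.046,0,0,0,0,0,0,0.03,0,0,0,0,0,0,0.016,0,0,0,0,0,0,0.006,0,0,0,0,0,0,0,0,0,0,0,0,0,0,0,0,0,0.6,0,0,0,0,0,0,0.6,0,0,0,0,0,0,0.6,0,0,0,0,0,0,0.6,0,0,0,0,0,0,0.6],
  "newtons": 25
}}

```text
time_s: 6.05
position: [0.5894, -0.2849, 0.0045]
tool_rot: [180.0, 0.0, 98.4]
ft_force: [-2.4, 0.3, 7.3]
gripper_width: 0.0598
grasp_force: 25.0
```

{"op": "move_arm", "data": {
  "increments": [0,0,-0.02,0,0,0,0.6,0,0,-0.04,0,0,0,0.6,0,0,-0.04,0,0,0,0.6,0,0,-0.035,0,0,0,0.6,0.0412,0.0069,0,0,0,0,0.6,0.0412,0.0069,0,0,0,0,0.6,0.0412,0.0069,0,0,0,0,0.6,0.0412,0.0069,0,0,0,0,0.6,0.0412,0.0069,0,0,0,0,0.6,0.0412,0.0069,0,0,0,0,0.6,0.0412,0.0069,0,0,0,0,0.6,0.0412,0.0069,0,0,0,0,0.6,0.0412,0.0069,0,0,0,0,0.6,0.0412,0.0069,0,0,0,0,0.6,0,0,0,0,0,0.094,0.6,0,0,0,0,0,0.094,0.6,0,0,0.025,0,0,0,0.6,0,0,0.025,0,0,0,0.6,0,0,0.01,0,0,0,0.6,0,0,0,0,0,0,0.6]
}}

```text
time_s: 8.05
position: [0.5962, 0.1327, 0.0777]
tool_rot: [-179.9, 0.0, 87.6]
ft_force: [0.4, 0.5, -0.1]
gripper_width: 0.0596
grasp_force: 25.0
```

```bash
python3 - <<'E'
from h import *
s=r.state();print(s["time_s"],s["position"],s["tool_rot"],s["ft_force"],s["gripper_width"])
a=r.read_camera("wrist")[:,:,::-1];b=r.read_camera("scene")[275:455,270:510,::-1]
cv2.imwrite("pics/w3.png",np.hstack([cv2.resize(a,(400,300)),cv2.resize(b,(400,300))]))
E
```

```text
8.05 [0.5962 0.1327 0.0777] [-179.8608    0.0321   87.6484] [ 0.3574  0.5344 -0.0758] 0.05957488906388551
```

View pics/w3.png

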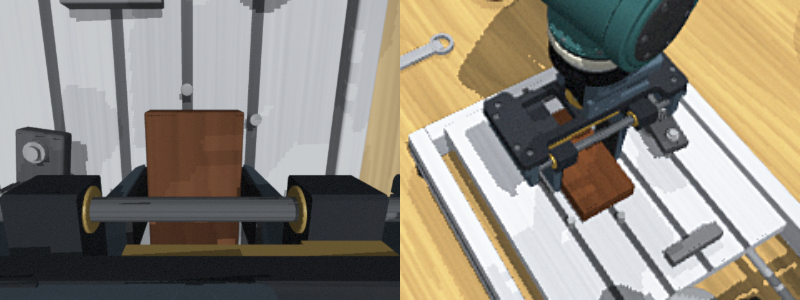

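The left half shows the blank held level with pin 3 ahead of its end and pin 2 to its right. The right half confirms it is over the bed. I'll lower it and feel for the pins.

{"op": "move_arm", "data": {
  "increments": [0,0,0.004,0,0,0,0.6,0,0,0.002,0,0,0,0.6,0,0,0.001,0,0,0,0.6,0,0,0,0,0,0,0.6],
  "newtons": 15
}}

```text
time_s: 8.55
position: [0.5971, 0.1329, 0.072]
tool_rot: [180.0, -0.0, 87.7]
ft_force: [-0.3, -0.7, -0.9]
gripper_width: 0.0599
grasp_force: 15.0
```

{"op": "move_arm", "data": {
  "increments": [0,0.002,0,0,0,0,0.6,0,0.001,0,0,0,0,0.6,0,0.001,0,0,0,0,0.6,0,0,0,0,0,0,0.6]
}}

```text
time_s: 8.95
position: [0.6013, 0.1327, 0.0719]
tool_rot: [180.0, -0.0, 87.6]
ft_force: [-0.2, -0.6, -0.6]
gripper_width: 0.0597
grasp_force: 15.0
```

{"op": "move_arm", "data": {
  "increments": [0.002,0,0,0,0,0,0.6,0.001,0,0,0,0,0,0.6,0.001,0,0,0,0,0,0.6,0,0,0,0,0,0,0.6]
}}

```text
time_s: 9.35
position: [0.6013, 0.1369, 0.0719]
tool_rot: [180.0, -0.0, 87.7]
ft_force: [0.3, -0.3, -1.1]
gripper_width: 0.0601
grasp_force: 15.0
```

{"op": "move_arm", "data": {
  "increments": [0,0,0.001,0,0,0,0.6,0,0,0.0005,0,0,0,0.6,0,0,0,0,0,0,0.6]
}}

```text
time_s: 9.65
position: [0.6013, 0.1367, 0.0705]
tool_rot: [-180.0, -0.0, 87.6]
ft_force: [-2.2, 0.1, 2.3]
gripper_width: 0.0595
grasp_force: 15.0
```

{"op": "move_arm", "data": {
  "increments": [0.001,0,0,0,0,0,0.6,0.001,0,0,0,0,0,0.6,0,0,0,0,0,0,0.6]
}}

```text
time_s: 9.95
position: [0.6015, 0.1388, 0.0705]
tool_rot: [180.0, -0.0, 87.7]
ft_force: [0.0, 0.3, 1.1]
gripper_width: 0.06
grasp_force: 15.0
```

{"op": "move_arm", "data": {
  "increments": [0,0.001,0,0,0,0,0.6,0,0,0,0,0,0,0.6]
}}

```text
time_s: 10.15
position: [0.6021, 0.1388, 0.0705]
tool_rot: [-180.0, -0.0, 87.6]
ft_force: [-4.3, -0.8, 5.7]
gripper_width: 0.0599
grasp_force: 15.0
```

{"op": "move_arm", "data": {
  "increments": [0.001,0,0,0,0,0,0.6,0.001,0,0,0,0,0,0.6,0,0,0,0,0,0,0.6]
}}

```text
time_s: 10.45
position: [0.6025, 0.1407, 0.0704]
tool_rot: [180.0, 0.0, 87.7]
ft_force: [-1.1, -1.7, 4.0]
gripper_width: 0.0599
grasp_force: 15.0
```

{"op": "move_arm", "data": {
  "increments": [0,0.0007,0,0,0,0,0.6,0,0,0,0,0,0,0.6]
}}

```text
time_s: 10.65
position: [0.6026, 0.1407, 0.0705]
tool_rot: [-179.9, 0.0, 87.6]
ft_force: [-5.6, -1.1, 8.3]
gripper_width: 0.0601
grasp_force: 15.0
```

{"op": "move_arm", "data": {
  "increments": [0.001,0,0,0,0,0,0.6,0.001,0,0,0,0,0,0.6,0,0,0,0,0,0,0.6]
}}

```text
time_s: 10.95
position: [0.6026, 0.1416, 0.0704]
tool_rot: [-179.9, 0.1, 87.7]
ft_force: [-4.3, -13.9, 9.4]
gripper_width: 0.06
grasp_force: 15.0
```

{"op": "move_arm", "data": {
  "increments": [0,0.001,0,0,0,0,0.6,0,0,0,0,0,0,0.6]
}}

```text
time_s: 11.15
position: [0.6027, 0.1416, 0.0703]
tool_rot: [-179.8, 0.1, 87.7]
ft_force: [-11.4, -10.8, 14.9]
gripper_width: 0.0601
grasp_force: 15.0
```

{"op": "move_arm", "data": {
  "increments": [0.0,0.001,0,0,0,0,0.6,0,0,0,0,0,0,0.6]
}}

```text
time_s: 11.35
position: [0.6027, 0.1416, 0.0701]
tool_rot: [-179.7, 0.1, 87.7]
ft_force: [-17.5, -10.4, 19.5]
gripper_width: 0.0597
grasp_force: 15.0
```

{"op": "move_arm", "data": {
  "increments": [0,0,0,0,0,0,0.2,0,0,0,0,0,0,0.2,0,0,0,0,0,0,0.2,0,0,-0.02,0,0,0,0.2,0,0,-0.04,0,0,0,0.2,0,0,-0.04,0,0,0,0.2,-0.045,0,-0.03,0,0,0,0.2,-0.045,0,0,0,0,0,0.2,0,0,0,0,0,0,0.2]
}}

```text
time_s: 12.25
position: [0.6021, 0.0527, 0.1993]
tool_rot: [179.9, 0.0, 87.5]
ft_force: [0.3, 1.3, -0.1]
gripper_width: 0.0733
grasp_force: 0.0
```

```bash
python3 - <<'E'
from h import *
import json
W=r.camera_info("wrist")
s=r.state();print(s["time_s"],s["position"],s["tool_rot"],s["ft_force"],s["gripper_width"],s["qpos"])
a=r.read_camera("wrist")[:,:,::-1]
json.dump({k:W[k].tolist() for k in W},open("w4.json","w"))
cv2.imwrite("pics/w4.png",a)
E
```

```text
12.25 [0.6021 0.0527 0.1993] [179.8798   0.0148  87.5073] [ 0.2952  1.2621 -0.1446] 0.07325694584624974 [  2.8053  14.2317 111.2158  -0.0318  54.4342   5.3165]
```

View pics/w4.png

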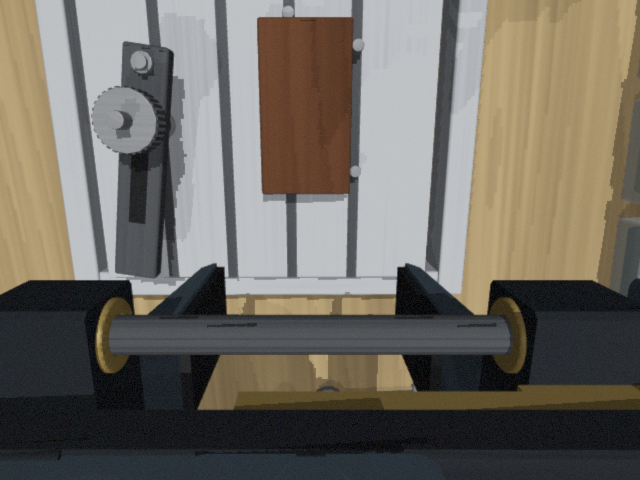

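The blank sits snug: its right edge touches the pins at (358,45) and (355,171), and its top edge touches the pin at (288,11). The stud tip is at (118,120) and the strap nose end at (137,275). Next I'll locate the stud and the strap.

```bash
python3 - <<'E'
from h import *
import json
W={k:np.array(v) for k,v in json.load(open("w4.json")).items()}
b=back(W,[[258,19],[352,18],[350,193],[262,193]],.084)
print("blank",b,b.mean(0))
for nm,p,z in(("stud",[117,120],.139),("knobtop",[125,120],.126),("nosemid",[137.5,274.5],.102),("tailmid",[147,46],.102),("noseL",[116,272],.102),("noseR",[158,277],.102)):
    print(nm,back(W,p,z))
print(r.camera_info("scene")["extrinsics"][0,3])
E
```

```text
blank [[0.5754 0.1943 0.084 ]
 [0.6334 0.1924 0.084 ]
 [0.6299 0.0843 0.084 ]
 [0.5702 0.087  0.084 ]] [0.6022 0.1395 0.084 ]
stud [[0.5031 0.135  0.139 ]]
knobtop [[0.5019 0.1357 0.126 ]]
nosemid [[0.4853 0.0384 0.102 ]]
tailmid [[0.511  0.1781 0.102 ]]
noseL [[0.4713 0.0408 0.102 ]]
noseR [[0.4988 0.0361 0.102 ]]
0.5387004298817348
```

{"op": "move_arm", "data": {
  "increments": [0.0023,-0.0376,0,0,0,0,0.45,0.0023,-0.0376,0,0,0,0,0.45,0.0023,-0.0376,0,0,0,0,0.45,0,0,0,0,0,0.127,0.45,0,0,0.03,0,0,0,0.45,0,0,0.03,0,0,0,0.45,0,0,0.03,0,0,0,0.45,0,0,0.012,0,0,0,0.45,0,0,0.009,0,0,0,0.45,0,0,0,0,0,0,0.64,0,0,0,0,0,0,0.64,0,0,0,0,0,0,0.64],
  "newtons": 5
}}

```text
time_s: 13.5
position: [0.49, 0.0677, 0.0882]
tool_rot: [179.9, -0.0, 80.4]
ft_force: [0.2, 0.7, -0.7]
gripper_width: 0.0332
grasp_force: 0.0
```

{"op": "move_arm", "data": {
  "increments": [0.0006,0.0092,0,0,0,-0.1335,0.64,0.0006,0.0092,0,0,0,-0.1335,0.64,0.0006,0.0092,0,0,0,-0.1335,0.64,0.0006,0.0092,0,0,0,-0.1335,0.64,0.0006,0.0092,0,0,0,-0.1335,0.64,0.0006,0.0092,0,0,0,-0.1335,0.64,0.0006,0.0092,0,0,0,-0.1335,0.64,0.0006,0.0092,0,0,0,-0.1335,0.64,0.0006,0.0092,0,0,0,-0.1335,0.64,0.0006,0.0092,0,0,0,-0.1335,0.64,0.0006,0.0092,0,0,0,-0.1335,0.64,0.0006,0.0092,0,0,0,-0.1335,0.64,0.0006,0.0092,0,0,0,-0.1335,0.64,0,0,0,0,0,0,0.64]
}}

```text
time_s: 14.9
position: [0.5706, 0.1361, 0.088]
tool_rot: [180.0, 0.1, 180.0]
ft_force: [-0.3, -0.5, -0.1]
gripper_width: 0.0331
grasp_force: 0.0
```

{"op": "move_arm", "data": {
  "increments": [0,0,0,0,0,0,0.5,0,0,-0.015,0,0,0,0.5,0,0,-0.015,0,0,0,0.5,-0.01,0,0,0,0,0,1,0,0,0,0,0,0,1,0,0,0.005,0,0,0,1,0,0,0.005,0,0,0,1,0,0,0.0025,0,0,0,1,0,0,0.0,0,0,0,1],
  "newtons": 10
}}

```text
time_s: 15.8
position: [0.5794, 0.1352, 0.1037]
tool_rot: [-180.0, -0.1, 179.8]
ft_force: [-0.3, 0.3, 0.5]
gripper_width: 0.0017
grasp_force: 0.0
```

```bash
cat > st.py <<'E'
from h import *
s=r.state()
for k in("time_s","position","tool_rot","ft_force","wrist_torque","gripper_width"):print(k,s[k])
print(s["qpos"])
E
python3 st.py
```

```text
time_s 15.8
position [0.5794 0.1352 0.1037]
tool_rot [-179.9826   -0.0849  179.8112]
ft_force [-0.2644  0.2973  0.4954]
wrist_torque [ 0.0921  0.0194 -0.0049]
gripper_width 0.0016994806067780854
[ 10.893   21.3056 114.0602  -0.0011  44.7208 -78.9174]
```

{"op": "move_arm", "data": {
  "increments": [0,0,0.0015,0,0,0,1,0,0,0,0,0,0,1]
}}

```text
time_s: 16.0
position: [0.5799, 0.1353, 0.103]
tool_rot: [-180.0, -0.0, 179.8]
ft_force: [0.3, -0.4, 1.2]
gripper_width: -0.0
grasp_force: 0.0
```

{"op": "move_arm", "data": {
  "increments": [0,0,0.001,0,0,0,1,0,0,0,0,0,0,1]
}}

```text
time_s: 16.2
position: [0.5802, 0.1353, 0.1023]
tool_rot: [180.0, 0.0, 179.8]
ft_force: [0.7, 0.2, 1.6]
gripper_width: 0.0008
grasp_force: 0.7
```

{"op": "move_arm", "data": {
  "increments": [0,0,0.0005,0,0,0,1,0,0,0,0,0,0,1]
}}

```text
time_s: 16.4
position: [0.5803, 0.1354, 0.1019]
tool_rot: [180.0, 0.0, 179.8]
ft_force: [0.7, -0.1, 4.6]
gripper_width: 0.0002
grasp_force: 2.4
```

{"op": "move_arm", "data": {
  "increments": [0,0,0.0005,0,0,0,1,0,0,0,0,0,0,1]
}}

```text
time_s: 16.6
position: [0.5805, 0.1354, 0.1016]
tool_rot: [180.0, 0.0, 179.8]
ft_force: [-0.7, 0.1, 8.1]
gripper_width: 0.0005
grasp_force: 3.9
```

{"op": "move_arm", "data": {
  "increments": [0,0,0,0,0,0,1,0,0,0,0,0,0,1]
}}

```text
time_s: 16.8
position: [0.5805, 0.1354, 0.1016]
tool_rot: [180.0, 0.0, 179.8]
ft_force: [-0.5, -1.2, 7.6]
gripper_width: 0.0007
grasp_force: 3.8
```

{"op": "move_arm", "data": {
  "increments": [0,0,-0.012,0,0,0,1,0,-0.03,0,0,0,0,1,0,-0.012,0,0,0,0,1,0,0,0.014,0,0,0,1,0,0,0.012,0,0,0,1,0,0,0.0015,0,0,0,1,0,0,0,0,0,0,1]
}}

```text
time_s: 17.5
position: [0.5793, 0.0938, 0.0844]
tool_rot: [-180.0, -0.1, 179.8]
ft_force: [0.1, -0.4, 0.9]
gripper_width: 0.0005
grasp_force: 0.0
```

{"op": "move_arm", "data": {
  "increments": [0,0,0.0005,0,0,0,1,0,0,0,0,0,0,1]
}}

```text
time_s: 17.7
position: [0.5795, 0.0938, 0.0845]
tool_rot: [-180.0, -0.1, 179.8]
ft_force: [0.4, 0.4, -0.5]
gripper_width: 0.0007
grasp_force: 0.0
```

{"op": "move_arm", "data": {
  "increments": [0,0,0.0005,0,0,0,1,0,0,0,0,0,0,1]
}}

```text
time_s: 17.9
position: [0.5798, 0.0934, 0.0844]
tool_rot: [-180.0, -0.0, 179.8]
ft_force: [-0.2, -0.1, 0.2]
gripper_width: 0.0006
grasp_force: 0.0
```

{"op": "move_arm", "data": {
  "increments": [0,0,0.0005,0,0,0,1,0,0,0,0,0,0,1]
}}

```text
time_s: 18.1
position: [0.5799, 0.0934, 0.0843]
tool_rot: [180.0, -0.0, 179.8]
ft_force: [-2.3, 1.2, 4.1]
gripper_width: 0.0003
grasp_force: 1.9
```

{"op": "move_arm", "data": {
  "increments": [0,0,-0.033,0,0,0,1,0,0,-0.033,0,0,0,0.4,0.026,0.014,0,0,0,-0.145,0.4,0,0,0,0,0,-0.145,0.4,0,0,0,0,0,-0.145,0.4,0,0,0,0,0,-0.145,0.4,0,0,0,0,0,-0.145,0.4,0,0,0,0,0,0,0.4]
}}

```text
time_s: 18.9
position: [0.5539, 0.1074, 0.1501]
tool_rot: [-180.0, 0.0, -138.5]
ft_force: [0.1, 0.0, 0.6]
gripper_width: 0.0533
grasp_force: 0.0
```

```bash
python3 - <<'E'
from h import *
import json
W=r.camera_info("wrist");a=r.read_camera("wrist")[:,:,::-1]
json.dump({k:W[k].tolist() for k in W},open("w5.json","w"))
s=r.state();print(s["time_s"],s["position"],s["tool_rot"],s["qpos"],s["wrist_torque"])
print(proj(W,[[.502,.1353,.139],[.502,.1353,.126]]))
b=r.read_camera("side")[300:420,230:390,::-1]
cv2.imwrite("pics/w5.png",np.hstack([cv2.resize(a,(440,330)),cv2.resize(b,(360,330))]))
E
```

```text
18.95 [0.5539 0.1074 0.1501] [-179.9983    0.0019 -138.829 ] [   8.6053   14.6954  116.9187   -0.0005   48.3833 -122.5654] [ 0.0665  0.0464 -0.0102]
[[433.7708 251.1948]
 [426.025  244.2604]]
```

View pics/w5.png

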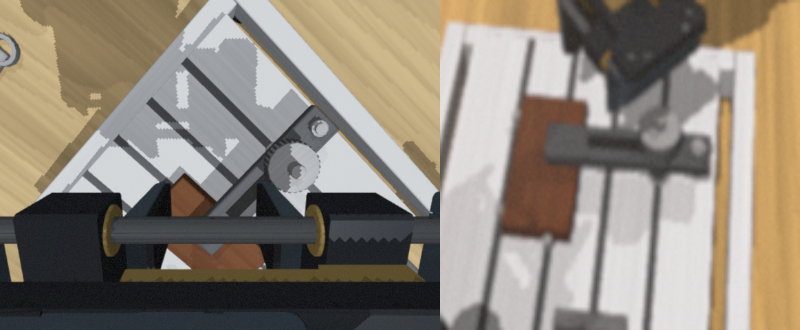

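The strap lies across the blank in the side view (right half). The stud tip is at wrist (435,249), where I predicted it, so I'll grip the knob.

{"op": "move_arm", "data": {
  "increments": [0.0103,0.0276,0,0,0,0,0.35,0.0104,0.0276,0,0,0,0,0.35,0,0,0,0,0,0,0.35,0,0,0.013,0,0,0,0.35,0,0,0.013,0,0,0,0.35,0,0,0.013,0,0,0,0.35,0,0,0,0,0,0,0.35,0,0,0,0,0,0,0.8,0,0,0,0,0,0,0.8,0,0,0,0,0,0,0.8,0,0,0,0,0,0,0.8],
  "newtons": 25
}}

```text
time_s: 20.1
position: [0.5021, 0.1354, 0.1115]
tool_rot: [180.0, 0.0, -138.7]
ft_force: [-1.7, 2.3, 2.1]
gripper_width: 0.0352
grasp_force: 25.0
```

```bash
python3 st.py
```

```text
time_s 20.1
position [0.5021 0.1354 0.1115]
tool_rot [ 179.9962    0.0343 -138.6626]
ft_force [-1.6987  2.2988  2.0749]
wrist_torque [ 0.4537  0.2867 -0.014 ]
gripper_width 0.03515930624596884
[  12.5126   14.6041  122.5304    0.0292   42.8373 -118.8462]
```

{"op": "move_arm", "data": {
  "increments": [0,0,7e-05,0,0,0.145,0.8,0,0,7e-05,0,0,0.145,0.8,0,0,7e-05,0,0,0.145,0.8,0,0,7e-05,0,0,0.145,0.8,0,0,7e-05,0,0,0.145,0.8,0,0,7e-05,0,0,0.145,0.8,0,0,7e-05,0,0,0.145,0.8,0,0,7e-05,0,0,0.145,0.8,0,0,7e-05,0,0,0.145,0.8,0,0,7e-05,0,0,0.145,0.8]
}}

```text
time_s: 21.1
position: [0.502, 0.1356, 0.1109]
tool_rot: [180.0, -0.0, 137.9]
ft_force: [-1.7, 6.3, 2.0]
gripper_width: 0.0352
grasp_force: 25.0
```

```bash
python3 st.py
```

```text
time_s 21.1
position [0.502  0.1356 0.1109]
tool_rot [179.9523  -0.0048 137.9262]
ft_force [-1.7492  6.3203  1.9741]
wrist_torque [0.9059 0.3852 0.0973]
gripper_width 0.03518333768698567
[ 12.5307  14.6731 122.5411   0.0466  42.7498 -35.4297]
```

{"op": "move_arm", "data": {
  "increments": [0,0,7e-05,0,0,0.145,0.8,0,0,7e-05,0,0,0.145,0.8,0,0,7e-05,0,0,0.145,0.8,0,0,7e-05,0,0,0.145,0.8,0,0,7e-05,0,0,0.145,0.8,0,0,7e-05,0,0,0.145,0.8,0,0,7e-05,0,0,0.145,0.8,0,0,7e-05,0,0,0.145,0.8,0,0,7e-05,0,0,0.145,0.8,0,0,7e-05,0,0,0.145,0.8,0,0,7e-05,0,0,0.145,0.8,0,0,7e-05,0,0,0.145,0.8,0,0,7e-05,0,0,0.145,0.8,0,0,7e-05,0,0,0.145,0.8,0,0,7e-05,0,0,0.145,0.8,0,0,7e-05,0,0,0.145,0.8,0,0,7e-05,0,0,0.145,0.8,0,0,7e-05,0,0,0.145,0.8,0,0,0,0,0,0,0.8]
}}

```text
time_s: 23.0
position: [0.5025, 0.1356, 0.1097]
tool_rot: [-179.9, -0.1, -11.4]
ft_force: [1.6, 5.5, 0.6]
gripper_width: 0.0352
grasp_force: 25.0
```

```bash
python3 st.py
```

```text
time_s 23.0
position [0.5025 0.1356 0.1097]
tool_rot [-179.9398   -0.0744  -11.4254]
ft_force [1.6256 5.5182 0.5716]
wrist_torque [ 1.0474 -0.1082 -0.0718]
gripper_width 0.03518239595382033
[ 12.5185  14.8086 122.5356   0.0367  42.5634 113.9169]
```

{"op": "move_arm", "data": {
  "increments": [0,0,0,0,0,0,0.4,0,0,0,0,0,0,0.4,0,0,0,0,0,-0.145,0.4,0,0,0,0,0,-0.145,0.4,0,0,0,0,0,-0.145,0.4,0,0,0,0,0,-0.145,0.4,0,0,0,0,0,-0.145,0.4,0,0,0,0,0,-0.145,0.4,0,0,0,0,0,-0.145,0.4,0,0,0,0,0,-0.145,0.4,0,0,0,0,0,-0.145,0.4,0,0,0,0,0,-0.145,0.4,0,0,0,0,0,-0.145,0.4,0,0,0,0,0,-0.145,0.4,0,0,0,0,0,-0.145,0.4,0,0,0,0,0,-0.145,0.4,0,0,0,0,0,-0.145,0.4,0,0,0,0,0,-0.145,0.4]
}}

```text
time_s: 24.8
position: [0.5017, 0.1349, 0.1091]
tool_rot: [-180.0, 0.0, 122.2]
ft_force: [-0.5, -0.6, -0.0]
gripper_width: 0.0546
grasp_force: 0.0
```

{"op": "move_arm", "data": {
  "increments": [0,0,0,0,0,-0.145,0.4,0,0,0,0,0,-0.145,0.4,0,0,0,0,0,-0.145,0.4,0,0,0,0,0,-0.145,0.4,0,0,0,0,0,-0.145,0.4,0,0,0,0,0,-0.145,0.4,0,0,0,0,0,-0.145,0.4,0,0,0,0,0,-0.145,0.4,0,0,0,0,0,-0.145,0.4,0,0,0,0,0,-0.145,0.4,0,0,0,0,0,-0.145,0.4,0,0,0,0,0,-0.145,0.4,0,0,0,0,0,-0.145,0.4,0,0,0,0,0,-0.145,0.4,0,0,0,0,0,0,0.8,0,0,0,0,0,0,0.8,0,0,0,0,0,0,0.8,0,0,0,0,0,0,0.8]
}}

```text
time_s: 26.6
position: [0.5018, 0.1351, 0.1091]
tool_rot: [180.0, -0.0, -122.1]
ft_force: [0.3, -0.7, 0.1]
gripper_width: 0.035
grasp_force: 25.0
```

```bash
python3 st.py
```

```text
time_s 26.6
position [0.5018 0.1351 0.1091]
tool_rot [ 179.9911   -0.0114 -122.1322]
ft_force [ 0.2673 -0.692   0.1231]
wrist_torque [ 0.0545  0.1749 -0.0752]
gripper_width 0.03500654846161557
[  12.4999   14.838   122.5751   -0.0027   42.6013 -135.366 ]
```

{"op": "move_arm", "data": {
  "increments": [0,0,7e-05,0,0,0.145,0.8,0,0,7e-05,0,0,0.145,0.8,0,0,7e-05,0,0,0.145,0.8,0,0,7e-05,0,0,0.145,0.8,0,0,7e-05,0,0,0.145,0.8,0,0,7e-05,0,0,0.145,0.8,0,0,7e-05,0,0,0.145,0.8,0,0,7e-05,0,0,0.145,0.8,0,0,7e-05,0,0,0.145,0.8,0,0,7e-05,0,0,0.145,0.8]
}}

```text
time_s: 27.6
position: [0.5017, 0.1357, 0.1084]
tool_rot: [180.0, -0.0, 154.5]
ft_force: [-0.9, 8.5, -0.6]
gripper_width: 0.0351
grasp_force: 25.0
```

```bash
python3 st.py|grep -E "rot|torq"
```

```text
tool_rot [179.9668  -0.0472 154.4574]
wrist_torque [1.5386 0.3115 0.0319]
```

{"op": "move_arm", "data": {
  "increments": [0,0,7e-05,0,0,0.145,0.8,0,0,7e-05,0,0,0.145,0.8,0,0,7e-05,0,0,0.145,0.8,0,0,7e-05,0,0,0.145,0.8,0,0,7e-05,0,0,0.145,0.8,0,0,7e-05,0,0,0.145,0.8]
}}

```text
time_s: 28.2
position: [0.5021, 0.1359, 0.1081]
tool_rot: [180.0, -0.1, 104.6]
ft_force: [0.9, 9.6, -2.8]
gripper_width: 0.0356
grasp_force: 25.0
```

```bash
python3 st.py|grep -E "rot|torq"
```

```text
tool_rot [179.9551  -0.0624 104.6097]
wrist_torque [ 1.6692 -0.0245  0.0617]
```

{"op": "move_arm", "data": {
  "increments": [0,0,7e-05,0,0,0.145,0.8,0,0,7e-05,0,0,0.145,0.8,0,0,7e-05,0,0,0.145,0.8,0,0,7e-05,0,0,0.145,0.8,0,0,7e-05,0,0,0.145,0.8]
}}

```text
time_s: 28.7
position: [0.5024, 0.1359, 0.1078]
tool_rot: [180.0, -0.1, 63.1]
ft_force: [2.4, 8.6, -4.9]
gripper_width: 0.0354
grasp_force: 25.0
```

```bash
python3 st.py
```

```text
time_s 28.7
position [0.5024 0.1359 0.1078]
tool_rot [179.9768  -0.0905  63.0776]
ft_force [ 2.3996  8.611  -4.9066]
wrist_torque [ 1.6286 -0.2664 -0.0186]
gripper_width 0.03542977939455146
[ 12.5455  14.9983 122.5595   0.0818  42.3667  39.4075]
```

{"op": "move_arm", "data": {
  "increments": [0,0,8e-05,0,0,0.145,0.8,0,0,8e-05,0,0,0.145,0.8,0,0,8e-05,0,0,0.145,0.8]
}}

```text
time_s: 29.0
position: [0.5025, 0.1359, 0.1076]
tool_rot: [-180.0, -0.1, 38.2]
ft_force: [3.5, 7.5, -3.9]
gripper_width: 0.0353
grasp_force: 25.0
```

```bash
python3 st.py|grep -E "rot|torq"
```

```text
tool_rot [-180.       -0.1081   38.1558]
wrist_torque [ 1.3746 -0.397   0.0808]
```

{"op": "move_arm", "data": {
  "increments": [0,0,8e-05,0,0,0.145,0.8,0,0,8e-05,0,0,0.145,0.8,0,0,8e-05,0,0,0.145,0.8]
}}

```text
time_s: 29.3
position: [0.5027, 0.1357, 0.1074]
tool_rot: [-180.0, -0.1, 13.2]
ft_force: [4.2, 5.4, -2.9]
gripper_width: 0.035
grasp_force: 25.0
```

```bash
python3 st.py
```

```text
time_s 29.3
position [0.5027 0.1357 0.1074]
tool_rot [-179.9705   -0.1035   13.2351]
ft_force [ 4.2108  5.3765 -2.9054]
wrist_torque [ 0.9706 -0.4761  0.0577]
gripper_width 0.035036048377331
[ 12.5247  15.0461 122.5534   0.0457  42.2974  89.2559]
```

{"op": "move_arm", "data": {
  "increments": [0,0,5e-05,0,0,0.1,0.8,0,0,0,0,0,0,0.8]
}}

```text
time_s: 29.5
position: [0.5027, 0.1356, 0.1074]
tool_rot: [-180.0, -0.1, 7.6]
ft_force: [3.1, 4.9, -2.6]
gripper_width: 0.0351
grasp_force: 25.0
```

```bash
python3 st.py|grep -E "rot|torq"
```

```text
tool_rot [-179.9623   -0.1052    7.6277]
wrist_torque [ 0.9108 -0.5179 -0.0877]
```

{"op": "move_arm", "data": {
  "increments": [0,0,0,0,0,0,0.35,0,0,0,0,0,0,0.35,0,0,0,0,0,0,0.35,0,0,-0.02,0,0,0,0.35,0,0,-0.04,0,0,0,0.35,0,0,-0.045,0,0,0,0.35,0,0,-0.045,0,0,0,0.35,-0.03,0.04,-0.02,0,0,0,0.35,-0.02,0.045,0,0,0,0,0.35,-0.02,0.045,0,0,0,0,0.35,0,0.03,0,0,0,0,0.35,0,0,0,0,0,0,0.35]
}}

```text
time_s: 30.7
position: [0.4562, -0.0325, 0.276]
tool_rot: [180.0, -0.0, 7.7]
ft_force: [0.2, -0.1, 0.3]
gripper_width: 0.0591
grasp_force: 0.0
```

```bash
python3 - <<'E'
from h import *
s=r.state();print(s["time_s"],s["position"])
b=r.read_camera("scene")[205:455,230:510,::-1];c=r.read_camera("side")[200:440,190:400,::-1]
cv2.imwrite("pics/f.png",np.hstack([cv2.resize(b,(420,375),interpolation=2),cv2.resize(c,(328,375),interpolation=2)]))
E
```

```text
30.7 [ 0.4562 -0.0325  0.276 ]
```

View pics/f.png

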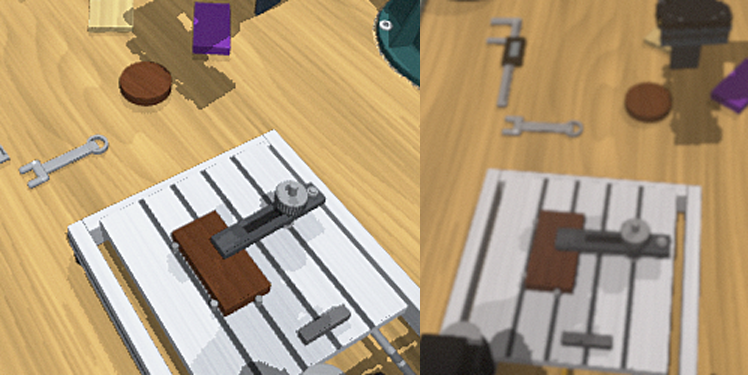

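The final view shows the blank against all three pins, the strap across it with the nose over the blank, and the bystanders where they were. The arm is clear, so I'm handing in.

```bash
python3 -c "
from bench import r
print(r.sign_off())"
```

```text
the job is handed in; nothing more can be done
None
```

I handed the job in at about 31 s: the blank is on the bed touching all three pins, the strap is across it, and the knob was screwed down about 8.1 rad in two grips, to an estimated 10.3–10.8 rad against 9.97 for contact plus a quarter turn; that rests on a start position I measured by touch, good to about ±0.3 rad.

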